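# Open the microcentrifuge after a run

### The job

The spin is finished: open the blue benchtop centrifuge. Press down its release tab with a fingertip so that the lid springs up, then push the lid gently all the way back until it rests fully open against its stop, without flinging or forcing it. Nothing is to be gripped or picked up: leave the two sample jars and the tube rack beside it where they stand, and keep off the rotor and its tubes.

Things in the scene. Friction and masses are not known exactly. Their poses are not given: they have to be found in the camera images.
- centrifuge: Benchtop microcentrifuge, fixed: blue housing 275 mm deep (x), 190 mm wide (y), deck 110 mm above the bench. Origin on the bench under it; x runs from its front (sloping panel with screen and dials, facing the robot, at x = -171 mm) to its rear (+107 mm), z up; turned by up to 0.35 rad. From the front: panel, release tab, lid (closed front edge at x = -80 mm), hinge (x = +80 mm).
- release_tab (a joint): Release tab, a dark ribbed thumb plate on the deck in front of the lid: 54 mm wide, 40 mm deep, 8 mm thick, its top 8 mm above the deck; a sprung rocker hinged along its rear edge (next to the lid). Angle in rad: 0 at rest, 0.30 fully pressed, front part down. The lid comes free at about 0.13 rad.
- tab_top (a point): Centre of the tab's top face, 118 mm above the bench, 24 mm in front of the tab's pivot, 32 mm in front of the closed lid's front edge; moves with the tab. Pressed straight down here it frees the lid after 3 mm and bottoms after 7 mm; a flat fingertip bears nearer the pivot, where both come sooner (2 and 4.5 mm). It takes 1.5 to 2.5 N to free the lid, 3 to 4.5 N to bottom.
- lid (a joint): Lid, light grey panel 160 mm from hinge to front edge, 176 mm wide, 14 mm thick, round clear window. Angle in rad: 0 latched shut, 1.00 where its damped spring lifts it in 1 to 2 s once freed, 1.85 fully open on its stop, leaning back. Let go between 1.00 and upright (1.57) it drops back to 1.00; beyond upright it falls slowly open. 0.16 kg; about 1 N at the front edge swings it.
- lid_front_edge (a point): Middle of the lid's front edge, halfway through its thickness (edge rounded, radius 7 mm); moves with the lid, 160 mm from the hinge axis. On the underside, 5 mm behind the edge at mid-width, a steel striker 12 mm wide hangs 33 mm down from the lid; either side of it the edge is free.
- lid_hinge (a point): Middle of the lid's hinge axis, 118 mm above the bench; the axis is level and runs along the centrifuge's y. It does not move.
- rotor: Aluminium rotor 98 mm across with a few white-capped tubes in it, in the round bowl under the lid (bowl mouth 116 mm across); turns freely. Its origin is at the centre of its underside, 45 mm above the bench; its top is at 97 mm, 13 mm below the deck. Must not be touched.
- jar_tall: Glass sample jar with steel cap, 44 mm across, 85 mm tall, loose, standing beside the centrifuge; origin at the centre of its foot, z up.
- jar_small: The smaller glass sample jar with steel cap, 34 mm across, 60 mm tall, loose, standing beside the centrifuge; origin at the centre of its foot, z up.
- tube_rack: White rack of small capped tubes, 110 x 64 mm, 46 mm tall, loose, beside the centrifuge; origin at the centre of its underside, z up.
Not all that is in view belongs to the job. Leave any green or purple look-alike of the jar_small alone.

How it is judged:
By the outcome, as a careful person would: the job done as asked, in the order asked, and still so for the second after the job is handed in, with the robot touching nothing.
It also fails if it takes over 42 s, if anything falls off the work surface, if the arm or the gripper's body presses on something with over 40 N, if the wrist force passes 120 N, or if a joint passes its speed limit or range.

### The arm

A 6-joint arm with a two-finger parallel gripper is mounted at the origin on the work surface. World frame = base frame: x ahead of the robot, y to its left, z up, the work surface at z = 0. Lengths are in mm, angles in degrees, forces in N, time in s.
With the tool pointing down it reaches from about 300 to 850 mm from the base axis. Payload 4.2 kg.
Tool frame: the origin (TCP) lies on the centre line of the jaws, within the pads' length; the fingertips stand 11 mm ahead of it and the grasp point (between the pads) lies 8 mm behind it; z points along the fingers, y is the line along which they close (so a half turn about z gives the same grasp; the last joint's range is limited). The gripper opens to 91 mm and grips with 3 to 60 N. Pads are 32 mm wide; open, the fingers measure 118 mm over their backs; the gripper's body (76 mm by 178 mm) begins 60 mm behind the grasp point.
Start: joints at [-1.146, 18.312, 89.639, -0, 72.044, -1.146], TCP at [575.015, 0, 224.976] pointing down, gripper open.
Joint ranges: [-177.97, 177.97], [-48.28, 115.42], [12.27, 149.76], [-77.06, 257.06], [2.81, 150.46], [-146.56, 146.56]. Speed limits (degrees/s): [147.25, 147.25, 180, 180, 180, 180].

### API

Orientations are given as [roll, pitch, yaw] about the fixed x, y, z axes, in that order (R = Rz(yaw) Ry(pitch) Rx(roll)).
In Python, from workcell import env, grab_frame, camera_model, models gives the robot as it stands.
- The arm moves only by the shell command python3 -m crank 'ROWS' [FORCE]. ROWS is text: rows parted by semicolons, each of 7 numbers parted by spaces: the closure, from -1 (fully open) to 1 (shut), so that 0 is half open, then the shift along the tool's x, y, z in mm, then the turn, a rotation vector about the tool's x, y, z in degrees. A call has 1 to 10 rows; each row shifts and turns the commanded pose from where the row before left it, along the tool's axes as they then stand; what a row does not reach is not made up. A row lasts 1/8 s, in which the tool goes at most 62.5 mm and 10.7 degrees, less where a joint would pass 70% of its speed; a pose out of reach is approached as far as the arm can. A call is refused whole if a number of a shift passes 62.5 or a number of a turn 10.7, either way. A call with a gripper value outside its range is refused whole. The fingers move at their own pace and stop on an object; FORCE is the grip in N (left out, the last holds). Time passes only in rows, so rows that do not move let the fingers close. It gives the time, the measured TCP pose, the force, the opening and the grip force at its end, in the units of the state.
- env.state(): the state, without advancing time (a new reading comes with each control period).
- grab_frame(name): name is "scene" or "side" or "wrist"; returns the picture (400x640x3 uint8, blue, green, red); there is no depth.
- camera_model(name): a dict with "K" (3x3 intrinsics, pixels), "R" (3x3) and "t" (3): a world point X has camera coordinates R X + t; the wrist camera has in their place "mount" (4x4, takes a point from camera to tool coordinates, whose origin is the TCP and whose axes are the flange's). Camera axes: x right, y down, z forward; pixel columns grow to the right and rows downward; lengths in mm; the calibration is good to about 2 mm. A picture is of the moment at which its call begins: read the wrist's pose just before it. camera_model takes no time and is no camera call.
- env.job_done(): hands the job in; it is judged then, once.
Trained networks look in the newest picture that a camera, given by its name, has taken for a name from the list of things; names that differ only in an ending like _2 or _b are one class to them, and where a whole thing is asked for, a point or a joint stands for the part that bears it (a point fixed in the world has none). Each returns a list of dicts, best first, with "p" (0 to 1); they miss things now and then, are a little off and sometimes report something else, mostly with a low value. They report only what shows in the picture. A call takes as long as a camera call. They do not tell look-alikes from the thing itself.
- models.search_frame(name, camera): "point" ([x, y, z] in mm, in world coordinates, good to about 4 mm: the middle of the surface that is visible of it).
The state is a dict: "time_s": time; "qpos": joint angles; "qvel": joint speeds; "effort": joint torques, N m; "ee_pos": TCP position; "ee_rot": TCP orientation; "force": force on the tool from outside, world axes, zero at the start; "torque": the same for the moment, N m; "gripper_width": finger opening in mm; "gripper_force": force on a finger pad.
Only numpy, scipy, OpenCV 4.12 (cv2) and the standard library are available. Lean on these libraries where they do the work, as an engineer would, in place of code of your own. Each camera call takes 0.05 s, during which the arm holds its last target. There are 200 camera calls.

## Working session

There is one attempt and no reset: what is moved stays moved. The work goes in short steps, Python scripts to look and compute and a shell command to move; the robot and the scene stay as the last step left them, time stands still between calls to the robot, and variables do not carry over. Pictures are saved under pics/ and viewed, at most 10 in all, crops included, and the job is handed in when it is done.

```bash
mkdir -p pics; python3 - <<'E'
from workcell import env, grab_frame, camera_model, models
import cv2,numpy as np
s=env.state();print(s['ee_pos'],s['ee_rot'],s['time_s'],s['force'])
for c in ["scene","side","wrist"]:
    im=grab_frame(c);cv2.imwrite(f'pics/{c}0.png',im)
    for n in ["release_tab","lid","centrifuge","rotor","jar_tall","jar_small","tube_rack"]:
        r=models.search_frame(n,c)
        print(c,n,[(np.round(d['point']),round(d['p'],2)) for d in r[:2]])
    m=camera_model(c)
    print({k:np.round(v,3).tolist() for k,v in m.items()})
a=cv2.imread('pics/scene0.png');b=cv2.imread('pics/side0.png')
cv2.imwrite('pics/both.png',cv2.resize(np.vstack([a,b]),(480,600)))
E
```

```text
[5.74490537e+02 1.19206831e-02 2.24122307e+02] [-1.79897231e+02 -1.30028363e-03  9.00020363e+01] 0.0 [ 0.01917256 -0.7616105   0.19276899]
scene release_tab [(array([437., -14., 116.]), 0.57)]
scene lid [(array([561., -51., 130.]), 0.89), (array([683., 118.,  44.]), 0.22)]
scene centrifuge [(array([616., -56., 112.]), 0.68)]
scene rotor [(array([571., 117.,  53.]), 0.55)]
scene jar_tall [(array([574., 116.,  53.]), 0.55)]
scene jar_small [(array([759.,  93.,  39.]), 0.89), (array([687., 121.,  40.]), 0.74)]
scene tube_rack [(array([ 480., -208.,   39.]), 0.6)]
{'K': [[363.992, 0.0, 320.892], [0.0, 363.992, 200.585], [0.0, 0.0, 1.0]], 'R': [[0.294, 0.956, -0.011], [0.603, -0.194, -0.774], [-0.742, 0.221, -0.633]], 't': [-231.314, -270.592, 1203.474]}
side release_tab [(array([438.,  -8., 116.]), 0.73)]
side lid [(array([533., -32., 128.]), 0.76)]
side centrifuge [(array([485.,   8., 111.]), 0.87)]
side rotor []
side jar_tall [(array([547., 133.,  61.]), 0.85), (array([486.,   8., 108.]), 0.23)]
side jar_small [(array([644., 203.,  44.]), 0.86), (array([665., 126.,  40.]), 0.7)]
side tube_rack [(array([ 444., -208.,   38.]), 0.92)]
{'K': [[373.242, 0.0, 321.352], [0.0, 373.242, 207.66], [0.0, 0.0, 1.0]], 'R': [[-0.825, -0.564, 0.019], [-0.44, 0.622, -0.647], [0.353, -0.543, -0.762]], 't': [511.779, 291.449, 768.506]}
wrist release_tab [(array([445., -10., 118.]), 0.8)]
wrist lid [(array([552., -10., 126.]), 0.55)]
wrist centrifuge []
wrist rotor []
wrist jar_tall [(array([561., 121.,  73.]), 0.98)]
wrist jar_small [(array([745., 102.,  53.]), 0.95), (array([716., 185.,  37.]), 0.68)]
wrist tube_rack [(array([ 452., -179.,   39.]), 0.47)]
{'K': [[294.48, 0.0, 323.878], [0.0, 294.48, 200.862], [0.0, 0.0, 1.0]], 'mount': [[-0.0, -0.969, -0.247, 70.651], [1.0, -0.0, -0.001, -0.054], [0.001, -0.247, 0.969, -160.13], [0.0, 0.0, 0.0, 1.0]]}
```

View pics/scene0.png

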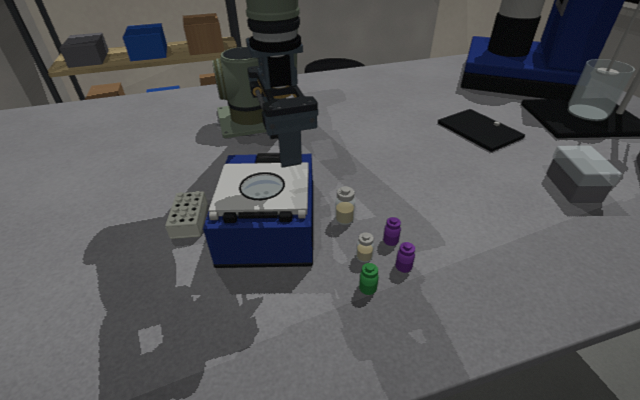

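View pics/side0.png

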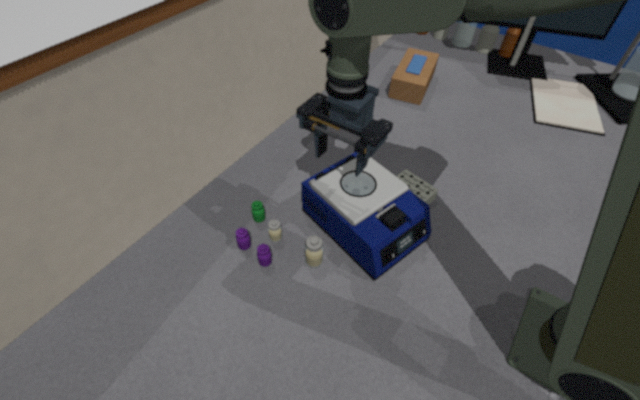

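The scene and side pictures show the closed centrifuge below the gripper, with its tab at about (283,158) in scene and (395,217) in side. The jars are on its +y side and the rack on its -y side.

View pics/wrist0.png

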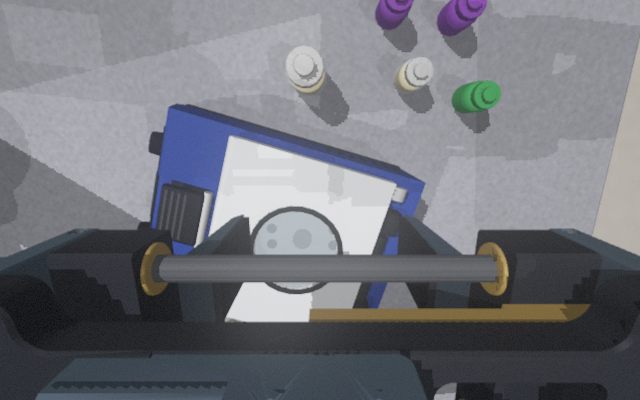

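```bash
python3 - <<'E'
import cv2
a=cv2.imread('pics/side0.png')[150:280,290:440];cv2.imwrite('pics/sidec.png',cv2.resize(a,None,fx=4.6,fy=4.6,interpolation=cv2.INTER_CUBIC))
E
```

```text
(no output)
```

View pics/sidec.png

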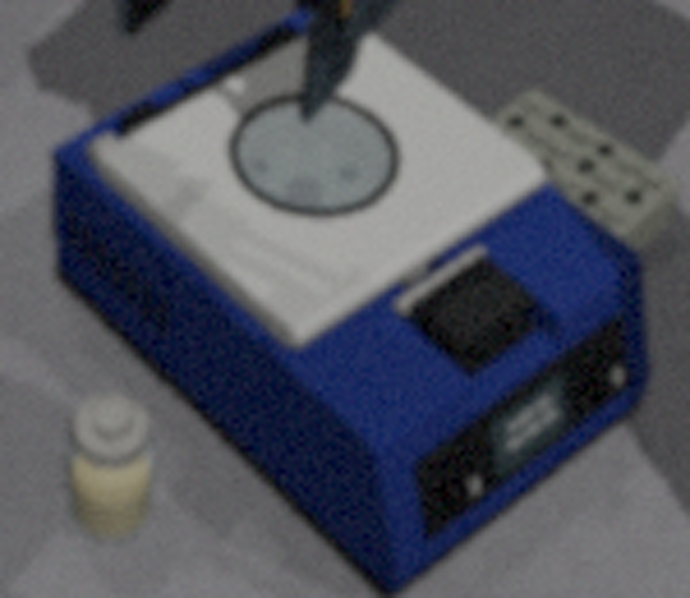

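The wrist view shows the lid's left corners at about (232,136) front and (396,183) rear, and the tab around (185,213). The side crop gives the lid's front corners at (354,224) and (409,189). I'll fit the centrifuge's pose to these.

```bash
cat > h.py <<'E'
import numpy as np
from workcell import env, grab_frame, camera_model, models
from scipy.spatial.transform import Rotation as Ro
def proj(c,X,pose=None):
    m=camera_model(c);X=np.asarray(X,float)
    if c=='wrist':
        p,r=pose;T=Ro.from_euler('xyz',r,degrees=True).as_matrix()
        M=np.array(m['mount']);Xt=(X-p)@T;Xc=(Xt-M[:3,3])@M[:3,:3]
    else: Xc=X@np.array(m['R']).T+np.array(m['t'])
    u=Xc@np.array(m['K']).T
    return u[...,:2]/u[...,2:]
def world(q,L):
    c,s=np.cos(q[2]),np.sin(q[2]);L=np.asarray(L,float)
    return np.stack([q[0]+c*L[...,0]-s*L[...,1],q[1]+s*L[...,0]+c*L[...,1],L[...,2]+0],-1)
E
python3 - <<'E'
from h import *
from scipy.optimize import least_squares
s=env.state();pose=(s['ee_pos'],s['ee_rot'])
obs=[('wrist',(-79,88,124),(231,137)),('wrist',(80,88,124),(396,183)),
('side',(-79,88,124),(354.1,223.5)),('side',(-79,-88,124),(409.1,188.7)),
('wrist',(107,95,110),(422,182)),('side',(-112,0,118),(290+477/4.6,150+312/4.6))]
f=lambda q:np.concatenate([proj(c,world(q,L),pose)-np.array(u) for c,L,u in obs])
r=least_squares(f,[545,-40,-.28],loss='soft_l1',x_scale=[10,10,.1]);q=r.x
print(q,np.degrees(q[2]));print(np.round(f(q).reshape(-1,2),1))
for n,L in dict(tab=(-112,0,118),front=(-80,0,118),hinge=(80,0,118)).items(): print(n,world(q,L))
np.save('q.npy',q)
E
```

```text
[ 5.39718392e+02 -4.22463868e+01 -2.84531711e-01] -16.30246620141661
[[-6.9 -3.8]
 [ 1.5  0.9]
 [ 1.5  0.8]
 [ 1.  -0.9]
 [ 1.2 -0. ]
 [ 0.5 -2.1]]
tab [432.22155197 -10.80708839 118.        ]
front [462.9349347  -19.78974509 118.        ]
hinge [616.50184834 -64.70302859 118.        ]
```

```bash
python3 -m crank '1 -2 -29 0 0 0 0;1 -2 -29 0 0 0 0;1 -2 -29 0 0 0 0;1 -2 -29 0 0 0 0;1 -2 -29 0 0 0 0;1 0 0 0 0 0 -10.5;1 0 0 0 0 0 -10.5;1 0 0 0 0 0 -10.5;1 0 0 0 0 0 -10.5;1 0 0 0 0 0 -10.5' 10; python3 -m crank '1 0 0 0 0 0 -10.5;1 0 0 0 0 0 -10.5;1 0 0 20 0 0 0;1 0 0 20 0 0 0;1 0 0 15 0 0 0;1 0 0 0 0 0 0'
python3 - <<'E'
from h import *
import cv2
s=env.state();print(s['time_s'],s['ee_pos'],s['ee_rot'],s['force'],s['gripper_width'])
cv2.imwrite('pics/wrist1.png',grab_frame('wrist'))
print([(d['point'],d['p']) for d in models.search_frame('release_tab','wrist')])
cv2.imwrite('pics/side1.png',grab_frame('side'));a=cv2.imread('pics/wrist1.png');b=cv2.imread('pics/side1.png')[100:300,280:480]
cv2.imwrite('pics/c1.png',np.hstack([cv2.resize(a,(480,300)),cv2.resize(b,(300,300),interpolation=cv2.INTER_CUBIC)]))
q=np.load('q.npy');print(proj('wrist',world(q,[(-112,0,118),(-80,0,118)]),(s['ee_pos'],s['ee_rot'])))
E
```

```text
time_s: 2.45
ee_pos: [430.0, -10.0, 225.1]
ee_rot: [180.0, 0.0, 142.8]
force: [-0.3, 0.5, -0.2]
gripper_width: 0.5
gripper_force: 0.0
time_s: 3.2
ee_pos: [429.3, -10.0, 169.2]
ee_rot: [-180.0, -0.1, 163.5]
force: [-0.2, 0.6, 0.1]
gripper_width: 0.9
gripper_force: 0.0
3.2 [429.26843901  -9.95230305 169.22975907] [-1.79970736e+02 -1.26324720e-01  1.63500383e+02] [-0.1681643   0.56460149  0.05572925] 0.9363016713689426
[([426.1, -10.1, 120.0], 0.59)]
[[322.60331223 225.50487832]
 [322.80404338 264.24170733]]
```

View pics/c1.png

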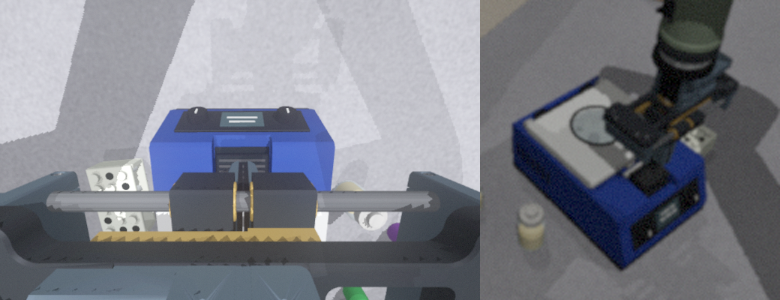

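The gripper is centred on the tab: in the wrist picture the tab is at (243,160) under the closed fingers, and its front edge matches the fit. Next I'll press down in small steps.

```bash
python3 -m crank '1 0 0 12 0 0 0;1 0 0 12 0 0 0;1 0 0 10 0 0 0;1 0 0 2 0 0 0;1 0 0 0 0 0 0'; python3 -m crank '1 0 0 1.5 0 0 0;1 0 0 1.5 0 0 0;1 0 0 1 0 0 0;1 0 0 0 0 0 0'
```

```text
time_s: 3.98
ee_pos: [430.1, -10.0, 133.8]
ee_rot: [-180.0, -0.0, 163.5]
force: [0.5, -0.0, 0.4]
gripper_width: 0.6
gripper_force: 0.0
time_s: 4.47
ee_pos: [430.0, -10.0, 129.9]
ee_rot: [180.0, 0.0, 163.5]
force: [-1.0, -0.1, 0.1]
gripper_width: 0.6
gripper_force: 0.0
```

```bash
python3 -m crank '1 0 0 1 0 0 0;1 0 0 1 0 0 0;1 0 0 0 0 0 0'; python3 -m crank '1 0 0 1 0 0 0;1 0 0 1 0 0 0;1 0 0 0 0 0 0'
```

```text
time_s: 4.85
ee_pos: [429.8, -9.9, 128.0]
ee_rot: [180.0, -0.0, 163.5]
force: [-0.4, 0.6, 2.2]
gripper_width: 0.5
gripper_force: 1.1
time_s: 5.22
ee_pos: [429.4, -9.8, 125.9]
ee_rot: [-180.0, -0.1, 163.5]
force: [-4.6, 1.6, 5.3]
gripper_width: 0.4
gripper_force: 2.8
```

```bash
python3 -m crank '1 0 0 0 0 0 0;1 0 0 0 0 0 0'; python3 - <<'E'
from h import *
import cv2
a=grab_frame('side')[90:290,280:480];b=grab_frame('scene')[80:280,180:380]
cv2.imwrite('pics/c2.png',cv2.resize(np.hstack([a,b]),(800,400),interpolation=cv2.INTER_CUBIC))
E
```

```text
time_s: 5.48
ee_pos: [429.5, -9.9, 125.8]
ee_rot: [-180.0, -0.1, 163.5]
force: [-3.8, 1.6, 4.8]
gripper_width: 0.4
gripper_force: 3.0
```

View pics/c2.png

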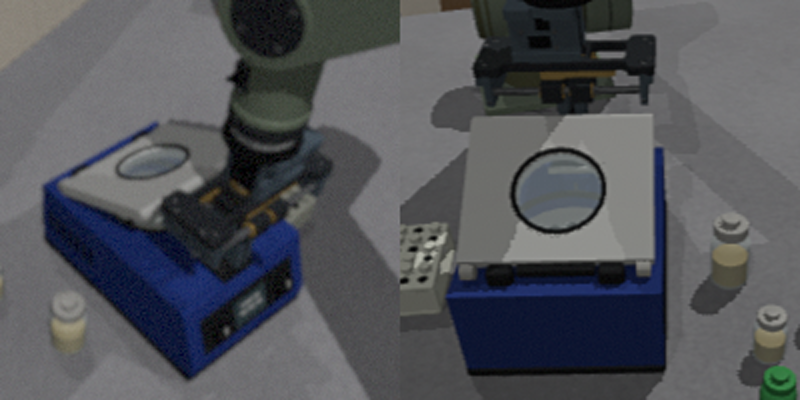

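The lid has come free and is partway up, close to the gripper body in the left view. I'll back the tool away towards the robot and let it finish rising.

```bash
python3 -m crank '1 4 0 -4 0 0 0;1 10 0 -5 0 0 0;1 15 0 -5 0 0 0;1 15 0 0 0 0 0;1 10 0 0 0 0 0;1 0 0 0 0 0 0;1 0 0 0 0 0 0;1 0 0 0 0 0 0'; python3 -m crank '1 0 0 -25 0 0 0;1 0 0 -25 0 0 0;1 0 0 -25 0 0 0;1 0 -20 -15 0 0 0;1 0 -20 0 0 0 0;1 0 0 0 0 0 0;1 0 0 0 0 0 0;1 0 0 0 0 0 0;1 0 0 0 0 0 0'
python3 - <<'E'
from h import *
import cv2
s=env.state();q=np.load('q.npy');d=s['ee_pos']-world(q,(0,0,0));c,n=np.cos(q[2]),np.sin(q[2])
print('local',c*d[0]+n*d[1],-n*d[0]+c*d[1],d[2])
a=grab_frame('side')[60:290,260:490];b=grab_frame('scene')[60:290,160:390]
def over(im,cam,ox,oy):
    for th,col in((1.0,(0,0,255)),):
        P=[world(q,(80-160*np.cos(th),y,118+160*np.sin(th))) for y in(-88,0,88)]
        for u in proj(cam,np.array(P)): print(cam,u)
    return im
over(a,'side',0,0);over(b,'scene',0,0)
cv2.imwrite('pics/c3.png',cv2.resize(np.hstack([a,b]),(800,400),interpolation=cv2.INTER_CUBIC))
E
```

```text
time_s: 6.58
ee_pos: [378.7, 5.3, 139.9]
ee_rot: [180.0, 0.0, 163.5]
force: [-0.2, 0.8, 0.4]
gripper_width: 0.5
gripper_force: 0.0
time_s: 7.7
ee_pos: [367.0, -32.6, 229.8]
ee_rot: [180.0, -0.0, 163.5]
force: [0.4, 0.5, -0.9]
gripper_width: 0.1
gripper_force: 0.0
local -168.5039131578872 -39.2745566872883 229.78862707506514
side [397.03277614 128.91305261]
side [368.31136836 144.98631045]
side [336.74685313 162.65064624]
scene [204.65447062 123.66311274]
scene [254.84670942 122.85542461]
scene [304.98624184 122.04858463]
```

View pics/c3.png

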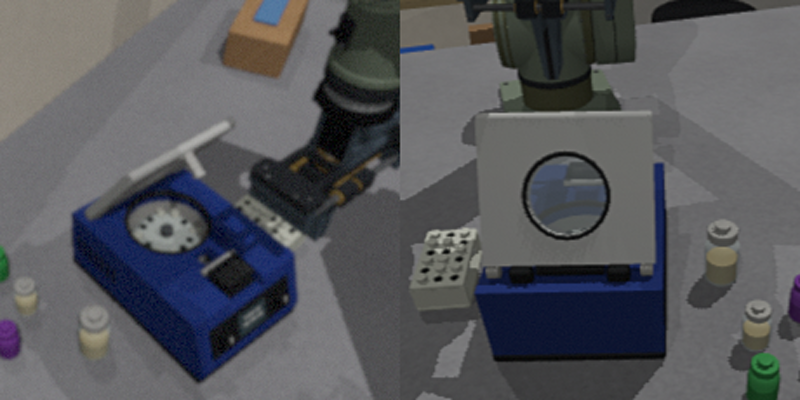

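The lid stands at about 1.0 rad: its edge corners are at (394,131) and (332,166) in side, close to the prediction. The finger is at local y = -39, clear of the striker, so I'll approach and then push slowly.

```bash
python3 -m crank '1 -25 0 -3 0 0 0;1 -25 0 -3 0 0 0;1 -25 0 0 0 0 0;1 -25 0 0 0 0 0;1 -15 0 0 0 0 0;1 -6 0 0 0 0 0;1 -5 0 0 0 0 0;1 -5 0 0 0 0 0;1 -5 0 0 0 0 0;1 -5 0 0 0 0 0'; python3 -m crank '1 -6 0 0 0 0 0;1 -6 0 0 0 0 0;1 -6 0 0 0 0 0;1 -6 0 0 0 0 0;1 -6 0 0 0 0 0'
```

```text
time_s: 9.05
ee_pos: [502.2, -73.1, 236.1]
ee_rot: [180.0, 0.0, 163.5]
force: [0.5, -0.0, 0.7]
gripper_width: 0.4
gripper_force: 0.0
time_s: 9.68
ee_pos: [531.3, -81.7, 235.9]
ee_rot: [180.0, 0.0, 163.5]
force: [-0.6, 0.6, 1.0]
gripper_width: 0.2
gripper_force: 0.3
```

```bash
python3 -m crank '1 -6 0 0 0 0 0;1 -6 0 0 0 0 0;1 -6 0 0 0 0 0;1 -6 0 0 0 0 0'; python3 - <<'E'
from h import *
import cv2
a=grab_frame('side')[60:290,260:490];b=grab_frame('scene')[60:290,160:390]
cv2.imwrite('pics/c4.png',cv2.resize(np.hstack([a,b]),(800,400),interpolation=cv2.INTER_CUBIC))
E
```

```text
time_s: 10.18
ee_pos: [554.3, -88.5, 235.9]
ee_rot: [180.0, 0.0, 163.5]
force: [-0.7, 0.5, 0.0]
gripper_width: 0.5
gripper_force: 0.2
```

View pics/c4.png

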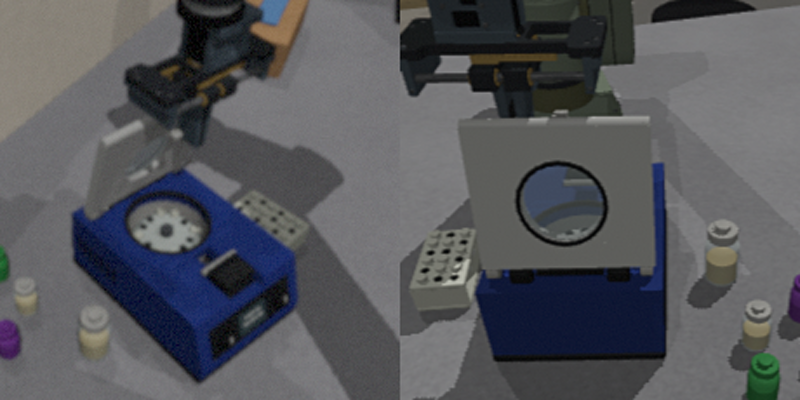

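The finger is pushing the lid, now at about 1.25 rad, with the edge at about (140,128) in the left view. I'll carry on past upright.

```bash
python3 -m crank '1 -6 0 0 0 0 0;1 -6 0 0 0 0 0;1 -6 0 0 0 0 0;1 -5 0 0 0 0 0;1 -5 0 0 0 0 0;1 -4 0 0 0 0 0;1 -4 0 0 0 0 0;1 -4 0 0 0 0 0;1 -4 0 0 0 0 0;1 -4 0 0 0 0 0'; python3 -m crank '1 -3 0 0 0 0 0;1 -3 0 0 0 0 0;1 -2 0 0 0 0 0;1 -2 0 0 0 0 0;1 0 0 0 0 0 0;1 0 0 0 0 0 0;1 0 0 0 0 0 0;1 0 0 0 0 0 0'
```

```text
time_s: 11.52
ee_pos: [600.1, -102.1, 236.0]
ee_rot: [180.0, 0.0, 163.5]
force: [0.3, -0.1, 0.4]
gripper_width: 0.5
gripper_force: 0.0
time_s: 12.52
ee_pos: [609.4, -104.8, 236.0]
ee_rot: [180.0, 0.0, 163.5]
force: [0.8, 0.4, 0.3]
gripper_width: 0.3
gripper_force: 0.0
```

```bash
python3 -m crank '1 5 0 0 0 0 0;1 10 0 0 0 0 0;1 20 0 0 0 0 0;1 25 0 0 0 0 0;1 25 0 0 0 0 0;1 30 0 0 0 0 0;1 30 0 0 0 0 0;1 30 0 0 0 0 0;1 20 0 0 0 0 0;1 0 0 0 0 0 0'; python3 -m crank '1 0 0 -15 0 0 0;1 0 0 -15 0 0 0;1 0 0 0 0 0 0;1 0 0 0 0 0 0;1 0 0 0 0 0 0;1 0 0 0 0 0 0;1 0 0 0 0 0 0;1 0 0 0 0 0 0;1 0 0 0 0 0 0;1 0 0 0 0 0 0'
python3 - <<'E'
from h import *
import cv2
q=np.load('q.npy');out=[]
for c,o in(('side',(260,60)),('scene',(160,60))):
    im=grab_frame(c).copy()
    im=cv2.resize(im[o[1]:o[1]+230,o[0]:o[0]+230],(400,400),interpolation=cv2.INTER_CUBIC)
    for th,col in((1.6,(0,255,255)),(1.85,(0,0,255))):
        for y in(-88,88):
            u=(proj(c,world(q,(80-160*np.cos(th),y,118+160*np.sin(th))))-o)*400/230
            cv2.circle(im,tuple(int(v) for v in u),3,col,1)
    out.append(im)
cv2.imwrite('pics/c5.png',np.hstack(out))
E
```

```text
time_s: 13.78
ee_pos: [421.6, -49.2, 236.3]
ee_rot: [180.0, 0.1, 163.5]
force: [0.9, -0.3, -0.8]
gripper_width: 0.6
gripper_force: 0.0
time_s: 15.02
ee_pos: [422.5, -49.5, 266.0]
ee_rot: [180.0, 0.0, 163.5]
force: [0.7, -0.5, -1.2]
gripper_width: 0.2
gripper_force: 0.0
```

View pics/c5.png

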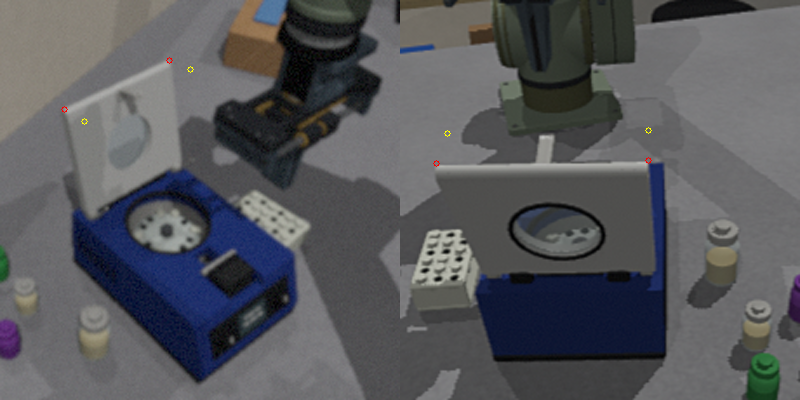

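The lid edge sits on the 1.85 rad markers in both views, about (65,109) to (170,62) in side. The jars and rack haven't moved and the arm is clear.

```bash
python3 -m crank '1 0 0 0 0 0 0;1 0 0 0 0 0 0;1 0 0 0 0 0 0;1 0 0 0 0 0 0;1 0 0 0 0 0 0;1 0 0 0 0 0 0'; python3 -c "
from workcell import env
print(env.job_done())"
```

```text
time_s: 15.88
ee_pos: [422.5, -49.5, 265.9]
ee_rot: [180.0, 0.0, 163.5]
force: [0.3, -0.7, 0.4]
gripper_width: 0.4
gripper_force: 0.0
the job is handed in; nothing more can be done
None
```

The centrifuge is open: I pressed the release tab, the lid sprang up (it seems to have nudged the gripper, about 5 N, until I backed off), and I pushed it slowly back until it rested on its stop at about 1.85 rad; the jars and rack stayed put, nothing came near the rotor, and I handed the job in at 15.9 s with the arm clear.

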